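Fetch the tea strainer from behind the turner on a crowded peg

ROBOT

A 6-joint arm with a two-finger parallel gripper is mounted at the origin on a cart in front of the work surface, level with it; the furniture and walls round the work are solid. World frame = base frame: x ahead of the robot, y to its left, z up, the work surface at z = 0. Lengths are in m, angles in rad, forces in N, time in s.
With the tool pointing down it reaches from about 0.3 to 0.875 m from the base axis. Payload 6.4 kg.
Tool frame: the origin (TCP) lies at the centre of the arm's flange, where the gripper is bolted on; the fingertips stand 173 mm ahead of it and the grasp point (between the pads) lies 155 mm ahead of it; z points along the fingers, x is the direction in which the jaws open and shut, and the axes are right-handed (so a half turn about z gives the same grasp; the last joint's range is limited). The gripper opens to 85 mm and grips with 20 to 120 N. Pads are 22 mm wide; open, the fingers measure 114 mm over their backs; the gripper's body (76 mm by 85 mm) begins 54 mm behind the grasp point. The pads swing forward as they close: fully open they stand 13 mm farther back than shut.
Start: joints at [1.078, 0.181, 1.607, -0, 1.354, -0.206], TCP at [0.163, 0.552, 0.405] pointing down, gripper open.
Joint ranges: [-2.99, 2.99], [-0.89, 2.07], [0.3, 2.58], [-1.14, 4.28], [0, 2.63], [-3.12, 3.12]. Speed limits (rad/s): [2.57, 2.57, 3.01, 3.14, 3.14, 3.14].

INTERFACE

Orientations are given as a unit quaternion [w, x, y, z].
In Python, from bench import ctrl gives the robot as it stands. The module is installed in compiled form; this text tells all that it offers.
- The arm moves only by the tool move_arm, never from a script. Its argument "moves" is a list of rows, each an object of numbers: "gripper": the opening in per cent of the stroke, from 0 (shut) to 100 (fully open); "x", "y", "z": the shift along the tool's x, y, z in cm; "roll": the turn about the tool's z in degrees. In form: [{"gripper": .., "x": .., "y": .., "z": .., "roll": ..}, ...]. A call has 1 to 5 rows; each row shifts and turns the commanded pose from where the row before left it, along the tool's axes as they then stand; what a row does not reach is not made up. A row lasts 1/8 s, in which the tool goes at most 62.5 mm and 10.7 degrees, less where a joint would pass 70% of its speed; a pose out of reach is approached as far as the arm can. A call is refused whole if a number of a shift passes 6.25 or a number of a turn 10.7, either way. A call with a gripper value outside its range is refused whole. The fingers move at their own pace and stop on an object; the grip force is fixed at half the most. Time passes only in rows, so rows that do not move let the fingers close. It gives the time, the measured TCP pose, the force and the opening at its end, in the units of the state.
- ctrl.get_obs(): the state, without advancing time (a new reading comes with each control period).
- ctrl.camera(name): name is "side" or "top"; returns a dict with "img" (420x560x3 uint8, red, green, blue), "fx", "fy", "cx", "cy" (pixels), "world_from_camera" (4x4, takes a point from camera to world coordinates). Camera axes: x right, y up, looking along -z (the intrinsics and any distortion apply to the point x, -y, -z); pixel columns grow to the right and rows downward; lengths in m; the calibration is good to about 2 mm. A picture is of the moment at which its call begins. There is no depth.
- ctrl.hand_in(): hands the job in, once; it reports no verdict.
The state is a dict: "time_s": time; "q": joint angles; "dq": joint speeds; "joint_efforts": joint torques, N m; "eef_pos": TCP position; "eef_rot": TCP orientation; "wrist_force": force on the tool from outside, world axes, zero at the start; "torque": the same for the moment, N m; "opening": opening from 0.0 (shut) to 1.0 (fully open).
Only numpy, scipy, OpenCV 4.12 (cv2) and the standard library are available. Lean on these libraries where they do the work, as an engineer would, in place of code of your own. Each camera call takes 0.05 s, during which the arm holds its last target. There are 200 camera calls.

TASK

The tea strainer I need hangs at the back of the full peg of the utensil rack, behind the slotted turner: first hang the turner by its eye on the empty peg, behind its ball nose, then take the strainer off and stand it in the mug, bowl down and handle up. Go by feel and gently, because the empty peg points somewhat up or down on its stiff hinge and the pegs' plates are only stuck on with pads that a hard push or pull (about 15 N) tears off. Keep the mug upright and leave the other things where they are.

Things in the scene. Friction and masses are not known exactly. Their poses are not given: they have to be found in the camera images.
- rack: Oak rack, fixed: base 180 deep, 260 wide, 20 mm high, and an upright board 16 mm thick, top edge 268 mm above the worktop. Origin under the base's centre; -x is its open front, z up. The board's front face is at x = 64 mm, the base's front edge at x = -90. Two folding pegs stick out of the board at y = +65 and -65 mm; which of them is full varies.
- hook_full: The peg that carries turner and strainer. Origin on the board's face, 225 mm up, behind a 36 x 56 mm steel plate; -x points straight out. The peg, 7 mm thick, turns up or down on a stiff hinge at x = -12 mm and ends in a 14 mm ball, centre 80 mm beyond the hinge (x = -92, z = 0 when square out, as this peg stands at the start).
- hook_spare: The empty peg; same build, sizes and frame as the full one. Its ball stands anywhere from 20 mm below to 20 mm above square out (hinge turned up to 0.25 rad either way, and the peg slopes with it): not measured, to be found by touch or sight. Both hinges hold the utensils' weight and slip at about 12 N up or down at the ball.
- turner_eye (a point): Slotted steel turner, about 120 g, blade 70 mm wide, hanging blade down, in front, some 64 mm out from the board. Point: centre of the round part of the eye in its end tab, mid-thickness (4 mm); z up the handle, x square to the metal, y across. Tab edges are parallel, 30 mm apart, from 28 mm below to 8 mm above the point: pinch there, a finger each side of the peg.
- turner: The same turner, same origin and axes. Tab tip 22 mm above the origin, blade end 153 mm below. Teardrop eye: round part 16.5 mm in diameter (lets the ball through), narrowing above to a 60 degree point, apex 16.5 mm above the origin. Hung, the origin is 9.5 mm under the peg's axis and the ball holds it in; raised 9.5 mm the eye is centred; at 14 mm the peg touches its lower edge.
- strainer_eye (a point): Steel tea strainer, about 90 g, hanging bowl down behind the turner, some 32 mm out from the board. Point: centre of the round part of the eye in its end tab; tab, eye and axes are exactly as the turner's. Its lower end is 153 mm below the point.
- strainer: The same strainer as a body; origin and axes as strainer_eye.
- strainer_bowl (a point): Centre of the strainer's round rim, 124 mm below the eye point along the handle. The rim is 58 mm across; the woven bowl bulges 13 mm towards -x.
- mug_mouth (a point): Centre of the mouth of the loose white mug on the worktop. The mug is 93 mm high, about 80 mm wide inside at the mouth and 62 mm at its floor, which is 8 mm above the worktop; z up; the handle reaches 81 mm out towards -y of this frame.
- jar: Bystander: glass jar with a screw lid, 71 mm across, 112 mm high, to the right; origin under its centre.
- tub: Bystander: small pot with a foil lid, 72 mm across, 71 mm high, near the worktop's front edge; origin under its centre.
- tea_box: Bystander: small carton, 34 x 62 x 85 mm high, to the left; origin under its centre.
Mind the look-alikes: they are no part of the job. What is shaped like the turner but purple is not meant.

How it is judged:
On the way, in this order (a step that is already met when the one before it is completed fails the run):
1. the turner hangs by its eye on the spare peg, behind the ball nose (x of turner_eye in the frame of hook_spare between -0.085 and -0.012 m and y of turner_eye in the frame of hook_spare between -0.008 and 0.008 m and z of turner_eye in the frame of hook_spare between -0.035 and 0.012 m and contact force between turner and hook_spare above 0.3 N and angle between turner_eye's own z axis and vertical below 0.25 rad), for 0.2 s.
2. the strainer is off the full peg (distance between strainer_eye and hook_full above 0.13 m), for 0.1 s.
At the end, for the whole second after the job is handed in: Turner hangs upright and still by its eye on the spare peg (eye 12 to 85 mm out from the board, within 8 mm of the peg's middle plane); strainer rests in the upright mug on the worktop, centre of its rim at least 20 mm below the mug's mouth, its eye above the mouth (all of step 1 and linear speed of each of turner, strainer below 0.08 m/s and horizontal distance between strainer_bowl and mug_mouth below 0.045 m and z of strainer_bowl in the frame of mug_mouth below -0.02 m and z of strainer_eye in the frame of mug_mouth above 0.01 m and angle between mug_mouth's own z axis and vertical below 0.1 rad and height (world z) of mug_mouth below 0.1 m); the robot touches nothing.
It fails at once if either peg or its plate is loaded with more than 15 N (contact force between any of hook_full, hook_spare and anything else above 15 N).
It fails at once if a bystander is moved more than 25 mm (distance of any of jar, tub, tea_box from where it was at the start of the episode above 0.025 m).
It fails at once if the mug is tipped by more than 0.5 rad (angle between mug_mouth's own z axis and vertical above 0.5 rad).
It also fails if it takes over 69 s, if anything falls off the work surface, if the arm or the gripper's body presses on something with over 40 N, if the wrist force passes 120 N, or if a joint passes its speed limit or range.

## Working session

There is one attempt and no reset: what is moved stays moved. The work goes in short steps, Python scripts to look and compute and a tool call to move; the robot and the scene stay as the last step left them, time stands still between calls to the robot, and variables do not carry over. Pictures are saved under pics/ and viewed, about 8 in all and at most 12, crops included, and the job is handed in when it is done.

Besides the shell and the picture viewer there is one more tool, called after "Call:" in YAML: its name, and indented under it one key for each argument. move_arm: Moves the arm, as the interface text tells. Its arguments: {"type":"object","properties":{"moves":{"type":"array","items":{"type":"object","properties":{"gripper":{"type":"number"},"x":{"type":"number"},"y":{"type":"number"},"z":{"type":"number"},"roll":{"type":"number"}}}}},"required":["moves"]}

```bash
mkdir -p pics
cat > h.py <<'E'
import numpy as np,cv2
from bench import ctrl
from scipy.spatial.transform import Rotation as R
def snap(n,tag,crop=None,s=1):
    c=ctrl.camera(n); im=c["img"][:,:,::-1]
    cv2.imwrite(f"pics/{tag}_raw.png",im)
    if crop: a,b,w,h=crop; im=im[b:b+h,a:a+w]
    im=cv2.resize(im,None,fx=s,fy=s,interpolation=cv2.INTER_CUBIC); cv2.imwrite(f"pics/{tag}.png",im)
    np.savez(f"pics/{n}.npz",**{k:v for k,v in c.items() if k!="img" and v is not None})
    return c
def cam(n): return dict(np.load(f"pics/{n}.npz",allow_pickle=True))
def ray(n,u,v):
    c=cam(n); T=c["world_from_camera"]
    d=T[:3,:3]@np.array([(u-c["cx"])/c["fx"],-(v-c["cy"])/c["fy"],-1.]); return T[:3,3],d
def onplane(n,u,v,ax,val):
    o,d=ray(n,u,v); return o+d*(val-o[ax])/d[ax]
def proj(n,p):
    c=cam(n); T=c["world_from_camera"]; q=T[:3,:3].T@(np.asarray(p)-T[:3,3])
    return np.array([c["cx"]+c["fx"]*q[0]/-q[2],c["cy"]+c["fy"]*-q[1]/-q[2]])
def tri(a,b):
    (o1,d1),(o2,d2)=ray(*a),ray(*b)
    t=np.linalg.lstsq(np.c_[d1,-d2],o2-o1,rcond=None)[0]; p,q=o1+t[0]*d1,o2+t[1]*d2
    return (p+q)/2,np.linalg.norm(p-q)
def st():
    o=ctrl.get_obs(); print("t",round(o["time_s"],2),"p",np.round(o["eef_pos"],4),"q",np.round(o["eef_rot"],3),"F",np.round(o["wrist_force"],2),"op",round(float(o["opening"]),3),"j",np.round(o["q"],2))
    print(np.round(R.from_quat(np.roll(o["eef_rot"],-1)).as_matrix(),3))
E
python3 - <<'E'
from h import *
for n in("side","top"):
    c=snap(n,n+"0"); print(n,[k for k in c],c["fx"],c["cx"],c["cy"]); print(np.round(c["world_from_camera"],3))
a=cv2.imread("pics/side0.png");b=cv2.imread("pics/top0.png")
st()
E
```

```text
side ['img', 'fx', 'fy', 'cx', 'cy', 'world_from_camera'] 433.11183758938404 279.42637237530397 202.69968187185552
[[ 0.875  0.211 -0.435 -0.019]
 [-0.483  0.361 -0.798 -0.934]
 [-0.012  0.908  0.418  0.655]
 [ 0.     0.     0.     1.   ]]
top ['img', 'fx', 'fy', 'cx', 'cy', 'world_from_camera'] 469.6708139970747 277.0926046653359 213.00823517839575
[[ 0.011  0.993 -0.116  0.378]
 [-1.     0.012  0.007  0.017]
 [ 0.009  0.116  0.993  1.452]
 [ 0.     0.     0.     1.   ]]
t 0.1 p [0.1625 0.5513 0.4039] q [ 0.     0.801  0.599 -0.001] F [-0.03 -0.58  0.26] op 1.002 j [ 1.08  0.18  1.61  0.    1.35 -0.21]
[[ 0.283  0.959 -0.001]
 [ 0.959 -0.283 -0.001]
 [-0.001 -0.    -1.   ]]
```

View pics/side0.png

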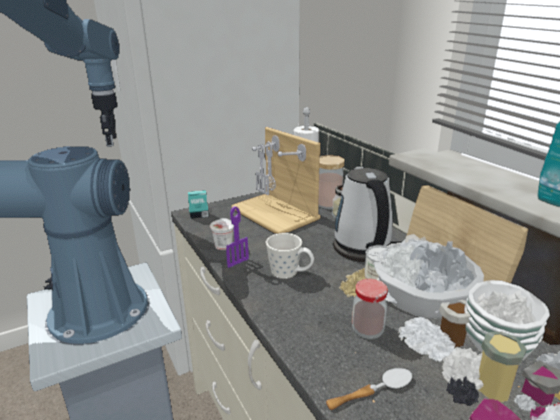

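View pics/top0.png

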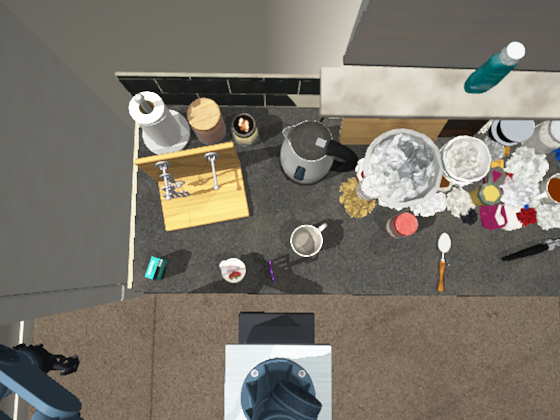

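Side picture: rack at (285,185), with the steel utensils at (262,170). The purple turner stands at (236,240), white mug at (285,255), jar (370,308), tub (222,235) and tea box (198,203). In the top picture the full peg is the left one (170,180), spare peg is (212,170), and mug is (307,240). There are two turner-shaped things: the steel one on the rack (the one meant) and the purple one (not meant). Next I'll enlarge the rack.

Run:
```python
import cv2
a=cv2.imread("pics/side0_raw.png")[130:235,225:330];b=cv2.imread("pics/top0_raw.png")[135:235,130:255]
cv2.imwrite("pics/c_side.png",cv2.resize(a,None,fx=5.7,fy=5.7,interpolation=cv2.INTER_CUBIC))
cv2.imwrite("pics/c_top.png",cv2.resize(b,None,fx=6,fy=6,interpolation=cv2.INTER_CUBIC))
```

```text
(no output)
```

View pics/c_side.png

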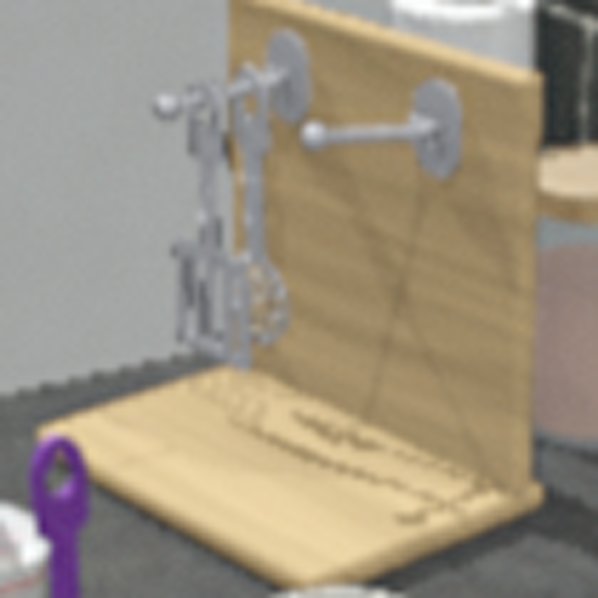

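View pics/c_top.png

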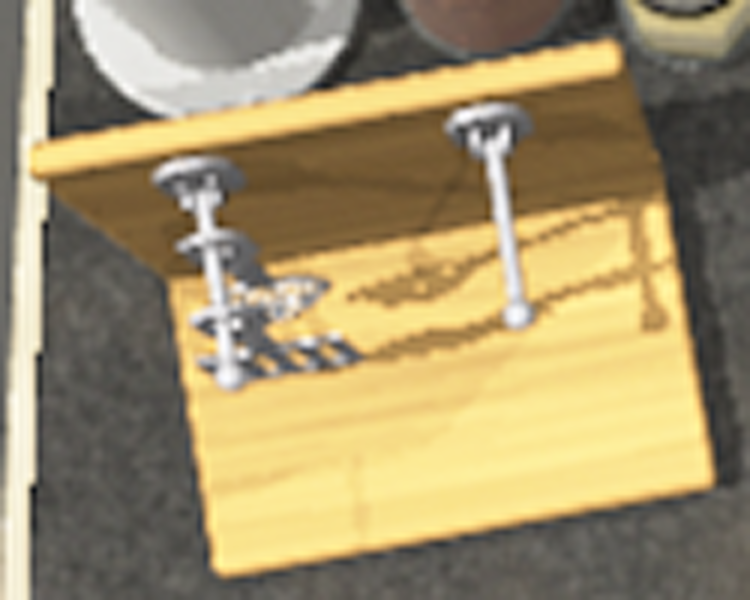

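The crops agree: the full peg (left, rack y=+65) carries a steel turner in front and the strainer behind it. Spare peg is on the right. In the side crop the balls are at (167,105) and (314,135), and in the top crop at (230,376) and (517,313). Next I'll fit the rack pose.

```bash
cat > fit.py <<'E'
from h import *
from scipy.optimize import least_squares
S=lambda x,y:("side",225+(x+.5)/5.7-.5,130+(y+.5)/5.7-.5)
T=lambda x,y:("top",130+(x+.5)/6-.5,135+(y+.5)/6-.5)
ob=[(S(167,105),'F'),(T(230,376),'F'),(S(314,135),'S'),(T(517,313),'S'),
(T(217,575),(-90,130,20)),(T(714,484),(-90,-130,20)),(T(33,175),(64,130,268)),(T(625,70),(64,-130,268)),
(S(288,77),(61,65,225)),(S(437,130),(61,-65,225)),(T(198,178),(61,65,225)),(T(488,125),(61,-65,225)),(S(42,432),(-90,130,20)),(S(305,580),(-90,-130,20))]
def loc(k,a):
    if k=='F': return np.array([-28,65,225.])
    if k=='S': return np.array([52-80*np.cos(a),-65,225+80*np.sin(a)])
    return np.array(k,float)
def W(p,l): 
    c,s=np.cos(p[2]),np.sin(p[2]); l=np.asarray(l)/1000; return np.array([p[0]+c*l[0]-s*l[1],p[1]+s*l[0]+c*l[1],l[2]])
def res(p): return np.concatenate([proj(o[0],W(p,loc(k,p[3])))-o[1:] for o,k in ob])
r=least_squares(res,[.55,.2,.15,0],loss="soft_l1"); p=r.x
if __name__=="__main__":
    print(p); print(np.round(res(p).reshape(-1,2),1))
    np.save("rack.npy",p)
    for a,b,k in((0,1,'F'),(2,3,'S')):
        print(k,tri(ob[a][0],ob[b][0]),W(p,loc(k,p[3])))
    # mug rim z=.093 top view centre approx, jar, tub, box
    for n,u,v,z in(("mug",306,239,.093),("jar",404,225,.112),("tub",233,270,.071),("box",156,268,.085),("purple",271,270,.1)): print(n,onplane("top",u,v,2,z))
E
python3 fit.py; ls
```

```text
[0.60005573 0.23741284 0.19059377 0.20487533]
[[ 0.5  0.9]
 [-0.  -0.3]
 [ 0.6  0.1]
 [ 0.  -0.1]
 [-0.9  0.1]
 [ 0.2  0.2]
 [-1.5  0.2]
 [-0.1  0.2]
 [ 0.3  0.5]
 [ 0.2  0.1]
 [ 0.2  0.1]
 [ 0.2  0.5]
 [-1.  -0.5]
 [ 0.6  0.5]]
F (array([0.55863644, 0.29513242, 0.22859715]), np.float64(0.0005574515339789554)) [0.56024903 0.29593144 0.225     ]
S (array([0.58549331, 0.1689061 , 0.24181642]), np.float64(0.0015022123323914466)) [0.58651928 0.16860244 0.24127561]
mug [ 0.46179148 -0.07787332  0.093     ]
jar [ 0.50414508 -0.35786889  0.112     ]
tub [0.37018727 0.1332466  0.071     ]
box [0.37350607 0.35410306 0.085     ]
purple [0.37156973 0.02231244 0.1       ]
fit.py
h.py
pics
rack.npy
```

```bash
cat >> h.py <<'E'
def rk():
    p=np.load("rack.npy"); o=ctrl.get_obs(); c,s=np.cos(p[2]),np.sin(p[2]); Q=np.array([[c,s,0],[-s,c,0],[0,0,1]])
    e=np.array(o["eef_pos"]); l=Q@(e-[p[0],p[1],0]); M=R.from_quat(np.roll(o["eef_rot"],-1)).as_matrix()
    yaw=np.degrees(np.arctan2(M[1,0],M[0,0]))-90-np.degrees(p[2])
    print("t %.2f"%o["time_s"],"graspRack mm",np.round((l-[0,0,.155])*1000,1),"yawerr",round(yaw,2),"F",np.round(Q@np.array(o["wrist_force"]),2),"Tq",np.round(Q@np.array(o["torque"]),2),"op %.3f"%o["opening"],"tilt",np.round(M[:2,2],3))
E
python3 -c "
from h import *
rk()"
```

```text
t 0.10 graspRack mm [-370.1  391.1  248.9] yawerr -27.35 F [-0.14 -0.57  0.26] Tq [-0.04 -0.04  0.01] op 1.002 tilt [-0.001 -0.001]
```

Call:
move_arm:
  moves:
    - {"gripper": 100,"z": -1.6,"roll": -9.1}
    - {"z": -1.6,"roll": -9.1,"gripper": 100}
    - {"z": -1.6,"roll": -9.1,"gripper": 70}
    - {"x": -6,"gripper": 70}
    - {"x": -6,"gripper": 70}

```text
validation failed for argument at $.mo...
```

Call:
move_arm:
  moves:
    - {"x": -6,"gripper": 60}
    - {"x": -6,"gripper": 60}
    - {"x": -6,"y": 2,"gripper": 60}
    - {"y": 6,"gripper": 60}
    - {"y": 6,"gripper": 60}

```text
validation failed for argument at $.mo...
```

```bash
python3 -c "
from h import *
rk()"
```

```text
t 0.10 graspRack mm [-370.1  391.1  248.9] yawerr -27.35 F [-0.14 -0.57  0.26] Tq [-0.04 -0.04  0.01] op 1.002 tilt [-0.001 -0.001]
```

Call:
move_arm:
  moves:
    - {"gripper": 100,"x": 0,"y": 0,"z": -1.6,"roll": -9.1}
    - {"gripper": 100,"x": 0,"y": 0,"z": -1.6,"roll": -9.1}
    - {"gripper": 70,"x": 0,"y": 0,"z": -1.6,"roll": -9.1}
    - {"gripper": 60,"x": -6,"y": 0,"z": 0,"roll": 0}
    - {"gripper": 60,"x": -6,"y": 0,"z": 0,"roll": 0}

```text
time_s: 0.72
eef_pos: [0.1852, 0.4325, 0.452]
eef_rot: [0.0, 0.636, 0.771, -0.001]
wrist_force: [1.3, -0.7, 1.4]
opening: 0.598
```

Call:
move_arm:
  moves:
    - {"gripper": 60,"x": -6,"y": 0,"z": 0,"roll": 0}
    - {"gripper": 60,"x": -6,"y": 0,"z": 0,"roll": 0}
    - {"gripper": 60,"x": -6,"y": 3,"z": 0,"roll": 0}
    - {"gripper": 60,"x": 0,"y": 6,"z": 0,"roll": 0}
    - {"gripper": 60,"x": 0,"y": 6,"z": 0,"roll": 0}

```text
time_s: 1.35
eef_pos: [0.3652, 0.2879, 0.4535]
eef_rot: [0.001, 0.638, 0.77, 0.001]
wrist_force: [0.9, 0.3, 0.9]
opening: 0.602
```

```bash
python3 -c "
from h import *
rk()"
```

```text
t 1.35 graspRack mm [-221.    94.   298.5] yawerr -0.17 F [0.97 0.09 0.9 ] Tq [0.05 0.01 0.02] op 0.602 tilt [0.002 0.001]
```

Call:
move_arm:
  moves:
    - {"gripper": 60,"x": -1,"y": 6,"z": 0,"roll": 0}
    - {"gripper": 60,"x": -1,"y": 6,"z": 0,"roll": 0}
    - {"gripper": 60,"x": -0.9,"y": 6,"z": 0,"roll": 0}
    - {"gripper": 60,"x": 0,"y": 3.6,"z": 0,"roll": 0}
    - {"gripper": 60,"x": 0,"y": 0,"z": 0,"roll": 0}

```text
time_s: 1.98
eef_pos: [0.5832, 0.3006, 0.4506]
eef_rot: [-0.001, 0.638, 0.77, -0.001]
wrist_force: [-0.2, -0.6, 0.1]
opening: 0.601
```

Run:
```python
from h import *
from fit import W
p=np.load("rack.npy"); rk()
for l in((0,65,237),(32,65,237)): 
    u=proj("top",W(p,l)); print("topcrop",(u-[130,135])*6); u=proj("side",W(p,l)); print("sidecrop",(u-[225,130])*5.7)
snap("side","s1",(225,100,105,105),5.7); snap("top","t1",(130,135,125,100),6)
a=cv2.imread("pics/s1.png");b=cv2.resize(cv2.imread("pics/t1.png"),None,fx=.53,fy=.53)
a=cv2.resize(a,(400,400)); o=np.zeros((400,800,3),np.uint8);o[:,:400]=a;o[:b.shape[0],400:400+b.shape[1]]=b[:, :400];cv2.imwrite("pics/both1.png",o)
```

```text
t 1.98 graspRack mm [ -4.5  65.2 295.6] yawerr -0.14 F [-0.29 -0.53  0.09] Tq [ 0.01  0.02 -0.04] op 0.601 tilt [-0.002 -0.001]
topcrop [211.4695592  305.00189078]
sidecrop [205.47310388  77.96465756]
topcrop [200.37506152 233.95682749]
sidecrop [248.89746472  67.17443297]
```

View pics/both1.png

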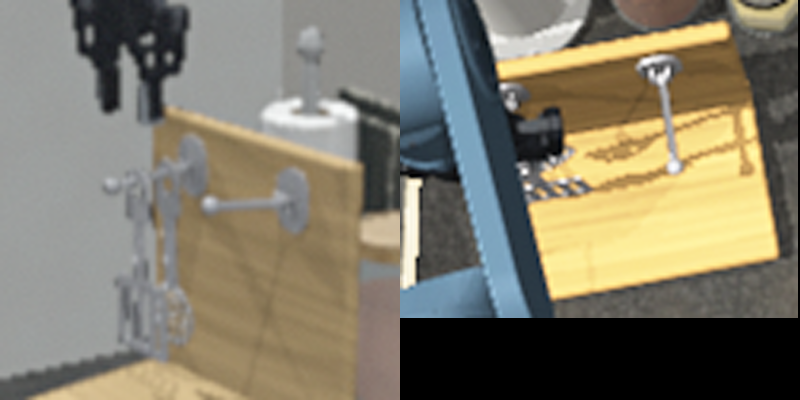

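The gripper stands above the turner tab (side half, around (130,90)). The spare ball is at (208,205) there. I'll descend around the tab.

Call:
move_arm:
  moves:
    - {"gripper": 60,"x": 0,"y": 0,"z": 3,"roll": 0}
    - {"gripper": 60,"x": 0,"y": 0,"z": 2.5,"roll": 0}
    - {"gripper": 60,"x": 0,"y": 0,"z": 1.5,"roll": 0}
    - {"gripper": 60,"x": 0,"y": 0,"z": 1.4,"roll": 0}
    - {"gripper": 60,"x": 0,"y": 0,"z": 0,"roll": 0}

```text
time_s: 2.7
eef_pos: [0.5808, 0.3011, 0.3679]
eef_rot: [-0.0, 0.637, 0.771, -0.001]
wrist_force: [0.7, -0.5, 0.0]
opening: 0.601
```

Run:
```python
from h import *
rk()
snap("side","s2",(245,130,60,60),10)
```

```text
t 2.70 graspRack mm [ -6.8  66.2 212.9] yawerr -0.04 F [ 0.56 -0.61  0.03] Tq [-0.01 -0.05 -0.02] op 0.601 tilt [-0.002 -0.   ]
```

View pics/s2.png

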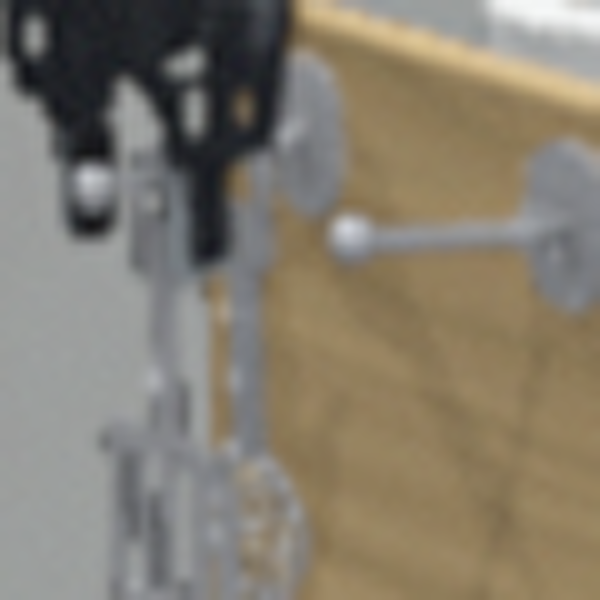

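The fingers straddle the turner tab: left finger at (85,200), right finger at (210,220), tab at (155,205). Now I'll close on it gently.

Call:
move_arm:
  moves:
    - {"gripper": 44,"x": 0,"y": 0,"z": 0,"roll": 0}
    - {"gripper": 40,"x": 0,"y": 0,"z": 0,"roll": 0}
    - {"gripper": 38,"x": 0,"y": 0,"z": 0,"roll": 0}

```text
time_s: 3.12
eef_pos: [0.5814, 0.3011, 0.3691]
eef_rot: [0.0, 0.637, 0.771, 0.0]
wrist_force: [-0.2, 0.5, -0.3]
opening: 0.38
```

Run:
```python
from h import *
rk(); rk()
```

```text
t 3.12 graspRack mm [ -6.2  66.  214.1] yawerr -0.05 F [-0.08  0.49 -0.33] Tq [-0.01 -0.04  0.03] op 0.380 tilt [0.001 0.   ]
t 3.12 graspRack mm [ -6.2  66.  214.1] yawerr -0.05 F [-0.08  0.49 -0.33] Tq [-0.01 -0.04  0.03] op 0.380 tilt [0.001 0.   ]
```

Call:
move_arm:
  moves:
    - {"gripper": 35,"x": 0,"y": 0,"z": 0,"roll": 0}
    - {"gripper": 30,"x": 0,"y": 0,"z": 0,"roll": 0}
    - {"gripper": 0,"x": 0,"y": 0,"z": 0,"roll": 0}

```text
time_s: 3.5
eef_pos: [0.5817, 0.3006, 0.369]
eef_rot: [0.001, 0.637, 0.771, -0.0]
wrist_force: [0.8, -4.8, 2.2]
opening: 0.334
```

Run:
```python
from h import *
rk()
```

```text
t 3.50 graspRack mm [ -6.1  65.5 214. ] yawerr -0.08 F [-0.16 -4.83  2.18] Tq [-0.68 -0.07 -0.03] op 0.334 tilt [ 0.001 -0.001]
```

Call:
move_arm:
  moves:
    - {"gripper": 0,"x": -0.05,"y": 0,"z": -0.3,"roll": 0}
    - {"gripper": 0,"x": -0.05,"y": 0,"z": -0.3,"roll": 0}
    - {"gripper": 0,"x": 0,"y": 0,"z": -0.3,"roll": 0}
    - {"gripper": 0,"x": 0,"y": 0,"z": 0,"roll": 0}

```text
time_s: 4.0
eef_pos: [0.5815, 0.3004, 0.378]
eef_rot: [-0.0, 0.637, 0.771, 0.0]
wrist_force: [1.0, 0.3, -1.7]
opening: 0.332
```

Run:
```python
from h import *
rk()
```

```text
t 4.00 graspRack mm [ -6.3  65.4 223. ] yawerr -0.03 F [ 1.07  0.12 -1.74] Tq [-0.01  0.   -0.01] op 0.332 tilt [0. 0.]
```

Call:
move_arm:
  moves:
    - {"gripper": 0,"x": 0,"y": -0.5,"z": 0,"roll": 0}
    - {"gripper": 0,"x": 0,"y": -0.5,"z": 0,"roll": 0}
    - {"gripper": 0,"x": 0,"y": -0.2,"z": 0,"roll": 0}
    - {"gripper": 0,"x": 0,"y": -0.2,"z": 0,"roll": 0}

```text
time_s: 4.5
eef_pos: [0.5676, 0.2974, 0.3778]
eef_rot: [0.0, 0.637, 0.771, 0.0]
wrist_force: [-0.3, -0.3, -2.2]
opening: 0.33
```

Run:
```python
from h import *
rk()
```

```text
t 4.50 graspRack mm [-20.5  65.1 222.8] yawerr -0.05 F [-0.39 -0.23 -2.23] Tq [-0.05  0.01 -0.01] op 0.330 tilt [0. 0.]
```

Call:
move_arm:
  moves:
    - {"gripper": 0,"x": 0,"y": -0.2,"z": 0,"roll": 0}
    - {"gripper": 0,"x": 0,"y": -0.2,"z": 0,"roll": 0}
    - {"gripper": 0,"x": 0,"y": 0,"z": 0,"roll": 0}

```text
time_s: 4.88
eef_pos: [0.5637, 0.2967, 0.3777]
eef_rot: [-0.0, 0.637, 0.771, -0.0]
wrist_force: [0.1, 0.0, -0.7]
opening: 0.332
```

Run:
```python
from h import *
rk()
```

```text
t 4.88 graspRack mm [-24.4  65.1 222.7] yawerr -0.05 F [ 0.09  0.02 -0.72] Tq [-0.03  0.01  0.02] op 0.332 tilt [-0. -0.]
```

Call:
move_arm:
  moves:
    - {"gripper": 0,"x": 0,"y": -0.2,"z": 0,"roll": 0}
    - {"gripper": 0,"x": 0,"y": -0.2,"z": 0,"roll": 0}
    - {"gripper": 0,"x": 0,"y": 0,"z": 0,"roll": 0}

```text
time_s: 5.25
eef_pos: [0.5598, 0.2959, 0.3777]
eef_rot: [-0.0, 0.637, 0.771, -0.0]
wrist_force: [-0.3, 0.1, -0.2]
opening: 0.325
```

Run:
```python
from h import *
rk()
```

```text
t 5.25 graspRack mm [-28.5  65.1 222.7] yawerr -0.05 F [-0.32  0.14 -0.25] Tq [-0.02 -0.01  0.01] op 0.325 tilt [-0. -0.]
```

Call:
move_arm:
  moves:
    - {"gripper": 0,"x": 0,"y": -0.1,"z": 0,"roll": 0}
    - {"gripper": 0,"x": 0,"y": -0.1,"z": 0,"roll": 0}

```text
time_s: 5.5
eef_pos: [0.5579, 0.2955, 0.3777]
eef_rot: [0.0, 0.637, 0.771, -0.0]
wrist_force: [-0.4, -0.4, -2.4]
opening: 0.33
```

Run:
```python
from h import *
rk()
```

```text
t 5.50 graspRack mm [-30.4  65.1 222.7] yawerr -0.06 F [-0.45 -0.36 -2.38] Tq [-0.08  0.05  0.02] op 0.330 tilt [-0. -0.]
```

Call:
move_arm:
  moves:
    - {"gripper": 0,"x": 0,"y": -0.1,"z": 0,"roll": 0}

```text
time_s: 5.62
eef_pos: [0.5569, 0.2954, 0.3777]
eef_rot: [0.0, 0.637, 0.771, 0.0]
wrist_force: [-0.7, 0.6, -0.4]
opening: 0.326
```

Run:
```python
from h import *
rk()
```

```text
t 5.62 graspRack mm [-31.4  65.1 222.7] yawerr -0.06 F [-0.57  0.76 -0.43] Tq [-0.01  0.02  0.03] op 0.326 tilt [0. 0.]
```

Call:
move_arm:
  moves:
    - {"gripper": 0,"x": 0,"y": -0.1,"z": 0,"roll": 0}
    - {"gripper": 0,"x": 0,"y": -0.1,"z": 0,"roll": 0}
    - {"gripper": 0,"x": 0,"y": -0.1,"z": 0,"roll": 0}

```text
time_s: 6.0
eef_pos: [0.554, 0.2948, 0.3777]
eef_rot: [0.0, 0.637, 0.771, 0.0]
wrist_force: [-0.6, 0.4, -2.3]
opening: 0.328
```

Call:
move_arm:
  moves:
    - {"gripper": 0,"x": 0,"y": -0.1,"z": 0,"roll": 0}
    - {"gripper": 0,"x": 0,"y": -0.1,"z": 0,"roll": 0}
    - {"gripper": 0,"x": 0,"y": -0.1,"z": 0,"roll": 0}
    - {"gripper": 0,"x": 0,"y": -0.1,"z": 0,"roll": 0}

```text
time_s: 6.5
eef_pos: [0.55, 0.294, 0.3777]
eef_rot: [-0.0, 0.637, 0.771, -0.0]
wrist_force: [0.2, -0.5, -0.8]
opening: 0.329
```

Run:
```python
from h import *
rk()
snap("side","s3",(235,135,60,60),10)
```

```text
t 6.50 graspRack mm [-38.4  65.1 222.7] yawerr -0.05 F [ 0.1  -0.56 -0.82] Tq [-0.02 -0.03 -0.01] op 0.329 tilt [-0. -0.]
```

View pics/s3.png

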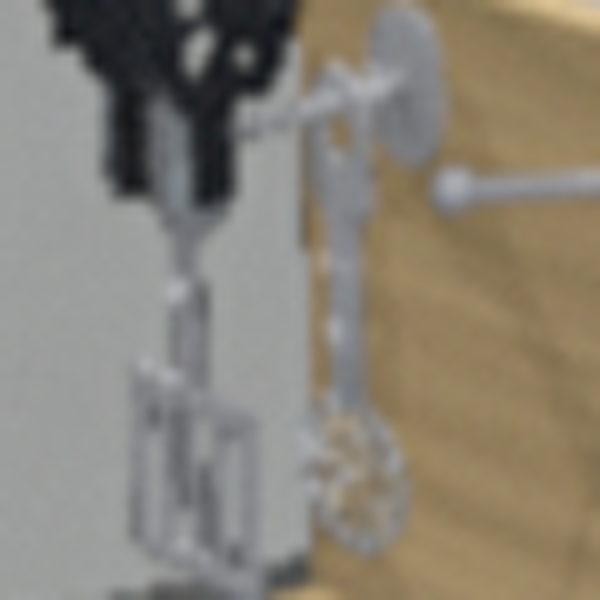

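The turner hangs straight in the fingers at (175,150). The strainer is alone on the full peg at (340,110). The ball is hidden behind the right finger.

Call:
move_arm:
  moves:
    - {"gripper": 0,"x": 0,"y": -0.1,"z": 0,"roll": 0}
    - {"gripper": 0,"x": 0,"y": -0.1,"z": 0,"roll": 0}
    - {"gripper": 0,"x": 0,"y": -0.2,"z": 0,"roll": 0}

```text
time_s: 6.92
eef_pos: [0.5461, 0.2933, 0.3777]
eef_rot: [-0.0, 0.637, 0.771, -0.0]
wrist_force: [-0.2, -0.2, -0.9]
opening: 0.33
```

Call:
move_arm:
  moves:
    - {"gripper": 0,"x": 0,"y": -0.3,"z": 0,"roll": 0}
    - {"gripper": 0,"x": 0,"y": -0.5,"z": 0,"roll": 0}
    - {"gripper": 0,"x": 0,"y": -1,"z": 0,"roll": 0}
    - {"gripper": 0,"x": 0,"y": -1,"z": 0,"roll": 0}
    - {"gripper": 0,"x": 0,"y": 0,"z": 0,"roll": 0}

```text
time_s: 7.55
eef_pos: [0.5178, 0.288, 0.3778]
eef_rot: [-0.0, 0.637, 0.771, -0.0]
wrist_force: [-0.1, -0.3, -1.1]
opening: 0.331
```

Run:
```python
from h import *
rk()
```

```text
t 7.55 graspRack mm [-71.2  65.3 222.8] yawerr -0.03 F [-0.12 -0.3  -1.15] Tq [-0.04 -0.04  0.  ] op 0.331 tilt [-0. -0.]
```

Run:
```python
from h import *
from fit import W
p=np.load("rack.npy")
for z in (225,): print(proj("side",W(p,(-28,65,z))), proj("top",W(p,(-28,65,z))))
for z in (235,238,241,244): print(z,proj("side",W(p,(-26.5,-65,z))),proj("top",W(p,(-26.5,-65,z))))
# subpixel ball centres by bright blob centroid
for f in("side0_raw","s2_raw","s3_raw"):
    g=cv2.cvtColor(cv2.imread(f"pics/{f}.png"),cv2.COLOR_BGR2LAB).astype(float)
    for n,(u,v) in(("F",(254.3,148.5)),("S",(280.1,153.6))):
        a,b=int(round(u))-4,int(round(v))-4; w=g[b:b+9,a:a+9]
        print(f,n); print(np.round(w[:,:,2]-128).astype(int) if n=="S" else np.round(w[:,:,0]).astype(int))
```

```text
[254.35016321 148.92181235] [167.8928766  196.93952082]
235 [280.2460385  155.37002371] [216.06878292 187.12855955]
238 [280.23528167 154.42844752] [215.93094955 186.93313726]
241 [280.22450434 153.48507668] [215.79244607 186.73676488]
244 [280.21370645 152.53990607] [215.65326759 186.53943547]
side0_raw F
[[172 171 172 172 170 172 173 170 168]
 [171 172 171 170 171 172 172 164 149]
 [173 171 176 185 182 178 172 171 163]
 [172 171 183 209 207 193 173 181 178]
 [171 164 162 195 197 183 161 169 160]
 [173 163 140 161 167 155 146 159 152]
 [173 169 153 139 142 141 158 163 145]
 [171 173 169 162 161 162 170 165 137]
 [171 173 175 170 171 173 174 166 137]]
side0_raw S
[[-2 -1  8 20 21 22 23 22 22]
 [ 5  8 10  6  7 11 18 19 20]
 [16 13  3 -2 -3  0  8 11 10]
 [20 12  1 -3 -3 -3  0  0  0]
 [21 13  1 -3 -4 -4 -2 -1 -2]
 [21 18  6 -2 -3  0  7 11 12]
 [22 21 16  9  8 13 18 22 21]
 [22 23 21 18 20 19 20 22 21]
 [21 23 21 21 21 21 21 20 21]]
s2_raw F
[[ 97  67  43  27  24  30 100 160 164]
 [110  74  36  32  34  36  96 149 133]
 [146 103  81 121 120 101 109 148 127]
 [160 117 134 192 189 170 141 1
[... 424 characters left out ...]
[21 23 20 18 18 20 21 21 21]
 [22 22 21 21 20 20 21 20 21]]
s3_raw F
[[ 69  75  49  35  36  38  38  29  50]
 [ 95 102  67  39  32  36  28  31  89]
 [109 118 100  66  43  31  27  42 105]
 [105 122 121  99  50  29  34  55 108]
 [104 117 128 108  54  33  34  54 100]
 [107 121 128 109  58  31  33  39  97]
 [104 115 129 113  61  35  30  36 103]
 [107 114 133 125  73  34  28  39 102]
 [ 97 119 138 131  72  30  28  36 102]]
s3_raw S
[[-2 -1  7 20 20 20 21 22 22]
 [ 4  8 14 12 10 12 19 21 20]
 [15 15  7  0 -1  0  8 11 11]
 [20 15  3 -4 -3 -2 -1  0 -1]
 [20 15  2 -4 -4 -3 -2 -2 -2]
 [22 18  5 -3 -2  0  6  9 11]
 [23 20 17  9  9 11 18 21 21]
 [22 21 20 18 19 19 20 21 20]
 [23 21 22 20 21 20 20 21 20]]
```

Call:
move_arm:
  moves:
    - {"gripper": 0,"x": -3,"y": 0,"z": -0.5,"roll": 0}
    - {"gripper": 0,"x": -4,"y": 0,"z": -0.5,"roll": 0}
    - {"gripper": 0,"x": -4,"y": 0,"z": -0.4,"roll": 0}
    - {"gripper": 0,"x": -2,"y": 0,"z": 0,"roll": 0}
    - {"gripper": 0,"x": 0,"y": 0,"z": 0,"roll": 0}

```text
time_s: 8.18
eef_pos: [0.5435, 0.1594, 0.3917]
eef_rot: [-0.0, 0.638, 0.77, 0.0]
wrist_force: [-0.0, 0.7, -1.3]
opening: 0.332
```

Run:
```python
from h import *
rk()
```

```text
t 8.18 graspRack mm [-70.3 -65.9 236.7] yawerr -0.18 F [ 0.12  0.74 -1.31] Tq [0.01 0.02 0.03] op 0.332 tilt [0. 0.]
```

Call:
move_arm:
  moves:
    - {"gripper": 0,"x": 0.1,"y": 1,"z": -0.05,"roll": -0.15}
    - {"gripper": 0,"x": 0,"y": 1,"z": 0,"roll": 0}
    - {"gripper": 0,"x": 0,"y": 0.5,"z": 0,"roll": 0}
    - {"gripper": 0,"x": 0,"y": 0,"z": 0,"roll": 0}

```text
time_s: 8.68
eef_pos: [0.5678, 0.1666, 0.3919]
eef_rot: [-0.0, 0.636, 0.772, -0.0]
wrist_force: [-0.4, -0.9, -0.8]
opening: 0.328
```

Run:
```python
from h import *
rk()
snap("side","s4",(240,125,60,60),10)
```

```text
t 8.68 graspRack mm [-45.  -63.4 236.9] yawerr 0.14 F [-0.56 -0.77 -0.77] Tq [-0.01  0.09 -0.  ] op 0.328 tilt [-0.  0.]
```

View pics/s4.png

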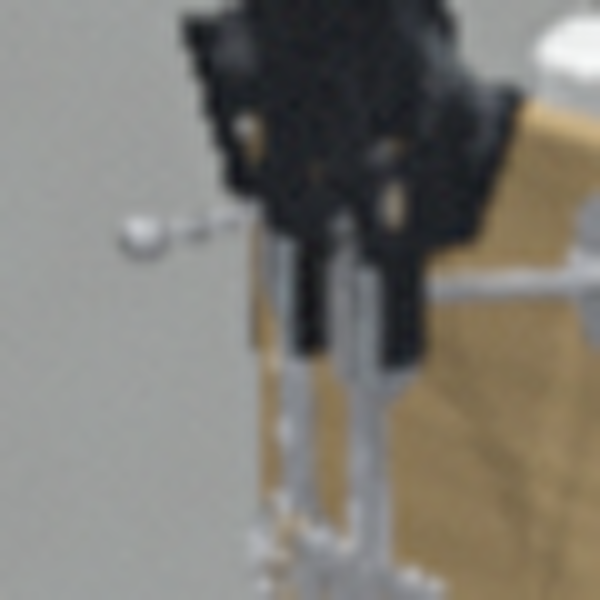

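The turner is in front of the spare peg. The fingers at (310,300) and (400,320) hide the ball. The full peg's ball is undisturbed at (145,235).

Call:
move_arm:
  moves:
    - {"gripper": 0,"x": -0.15,"y": 0.2,"z": -0.03,"roll": 0}
    - {"gripper": 0,"x": 0,"y": 0.2,"z": 0,"roll": 0}
    - {"gripper": 0,"x": 0,"y": 0.1,"z": 0,"roll": 0}
    - {"gripper": 0,"x": 0,"y": 0,"z": 0,"roll": 0}

```text
time_s: 9.22
eef_pos: [0.5728, 0.1656, 0.3925]
eef_rot: [0.0, 0.636, 0.772, 0.0]
wrist_force: [-1.0, -1.3, -1.0]
opening: 0.326
```

Run:
```python
from h import *
rk()
```

```text
t 9.22 graspRack mm [-40.4 -65.4 237.5] yawerr 0.09 F [-1.2  -1.07 -0.96] Tq [-0.01 -0.03  0.03] op 0.326 tilt [0. 0.]
```

Call:
move_arm:
  moves:
    - {"gripper": 0,"x": 0.05,"y": 0.1,"z": 0,"roll": 0}
    - {"gripper": 0,"x": 0,"y": 0.1,"z": 0,"roll": 0}

```text
time_s: 9.48
eef_pos: [0.5746, 0.1665, 0.3925]
eef_rot: [0.0, 0.636, 0.772, 0.0]
wrist_force: [-0.3, -1.1, -1.5]
opening: 0.333
```

Run:
```python
from h import *
rk()
```

```text
t 9.47 graspRack mm [-38.4 -64.8 237.5] yawerr 0.1 F [-0.54 -0.98 -1.47] Tq [-0.01  0.02  0.02] op 0.333 tilt [0. 0.]
```

Call:
move_arm:
  moves:
    - {"gripper": 0,"x": 0,"y": 0.1,"z": 0,"roll": 0}
    - {"gripper": 0,"x": 0,"y": 0.1,"z": 0,"roll": 0}
    - {"gripper": 0,"x": 0,"y": 0.05,"z": 0,"roll": 0}

```text
time_s: 9.85
eef_pos: [0.5771, 0.167, 0.3925]
eef_rot: [-0.0, 0.636, 0.772, -0.0]
wrist_force: [1.0, 0.4, -1.4]
opening: 0.326
```

Run:
```python
from h import *
rk()
```

```text
t 9.85 graspRack mm [-35.9 -64.8 237.5] yawerr 0.1 F [ 1.08  0.17 -1.39] Tq [-0.03 -0.04  0.03] op 0.326 tilt [-0.  0.]
```

Call:
move_arm:
  moves:
    - {"gripper": 0,"x": 0,"y": 0.1,"z": 0,"roll": 0}
    - {"gripper": 0,"x": 0,"y": 0.1,"z": 0,"roll": 0}
    - {"gripper": 0,"x": 0,"y": 0.05,"z": 0,"roll": 0}

```text
time_s: 10.22
eef_pos: [0.5796, 0.1674, 0.3925]
eef_rot: [0.0, 0.636, 0.772, -0.0]
wrist_force: [-0.0, -0.0, 0.0]
opening: 0.331
```

Call:
move_arm:
  moves:
    - {"gripper": 0,"x": 0,"y": 0.1,"z": 0,"roll": 0}
    - {"gripper": 0,"x": 0,"y": 0.1,"z": 0,"roll": 0}
    - {"gripper": 0,"x": 0,"y": 0.05,"z": 0,"roll": 0}

```text
time_s: 10.6
eef_pos: [0.582, 0.1679, 0.3925]
eef_rot: [0.0, 0.636, 0.772, 0.0]
wrist_force: [1.1, -0.4, -0.4]
opening: 0.333
```

Call:
move_arm:
  moves:
    - {"gripper": 0,"x": 0,"y": 0.1,"z": 0,"roll": 0}
    - {"gripper": 0,"x": 0,"y": 0.1,"z": 0,"roll": 0}
    - {"gripper": 0,"x": 0,"y": 0.1,"z": 0,"roll": 0}

```text
time_s: 10.98
eef_pos: [0.585, 0.1685, 0.3925]
eef_rot: [-0.0, 0.636, 0.772, 0.0]
wrist_force: [0.4, -0.7, -1.7]
opening: 0.327
```

Run:
```python
from h import *
rk()
```

```text
t 10.97 graspRack mm [-27.9 -64.8 237.5] yawerr 0.1 F [ 0.25 -0.79 -1.72] Tq [-0.02  0.06 -0.03] op 0.327 tilt [0. 0.]
```

Call:
move_arm:
  moves:
    - {"gripper": 0,"x": 0,"y": 0.1,"z": 0,"roll": 0}
    - {"gripper": 0,"x": 0,"y": 0.1,"z": 0,"roll": 0}
    - {"gripper": 0,"x": 0,"y": 0.1,"z": 0,"roll": 0}
    - {"gripper": 0,"x": 0,"y": 0.1,"z": 0,"roll": 0}

```text
time_s: 11.48
eef_pos: [0.5889, 0.1692, 0.3925]
eef_rot: [0.0, 0.636, 0.772, 0.0]
wrist_force: [-1.1, -0.3, -0.6]
opening: 0.33
```

Call:
move_arm:
  moves:
    - {"gripper": 0,"x": 0,"y": 0.15,"z": 0,"roll": 0}
    - {"gripper": 0,"x": 0,"y": 0.15,"z": 0,"roll": 0}
    - {"gripper": 0,"x": 0,"y": 0.15,"z": 0,"roll": 0}

```text
time_s: 11.85
eef_pos: [0.5934, 0.1701, 0.3925]
eef_rot: [-0.0, 0.636, 0.772, -0.0]
wrist_force: [0.1, -0.1, -0.7]
opening: 0.331
```

Call:
move_arm:
  moves:
    - {"gripper": 0,"x": 0,"y": 0.3,"z": 0.05,"roll": 0}
    - {"gripper": 0,"x": 0,"y": 0.3,"z": 0.05,"roll": 0}
    - {"gripper": 0,"x": 0,"y": 0.3,"z": 0.06,"roll": 0}
    - {"gripper": 0,"x": 0,"y": 0.3,"z": 0.06,"roll": 0}
    - {"gripper": 0,"x": 0,"y": 0,"z": 0,"roll": 0}

```text
time_s: 12.48
eef_pos: [0.6052, 0.1724, 0.3901]
eef_rot: [-0.0, 0.636, 0.772, -0.0]
wrist_force: [-0.7, -0.2, -1.7]
opening: 0.332
```

Run:
```python
from h import *
rk()
snap("side","s5",(240,125,60,60),10)
```

```text
t 12.47 graspRack mm [ -7.3 -64.8 235.1] yawerr 0.1 F [-0.74 -0.07 -1.71] Tq [-0.01  0.04 -0.02] op 0.332 tilt [-0. -0.]
```

View pics/s5.png

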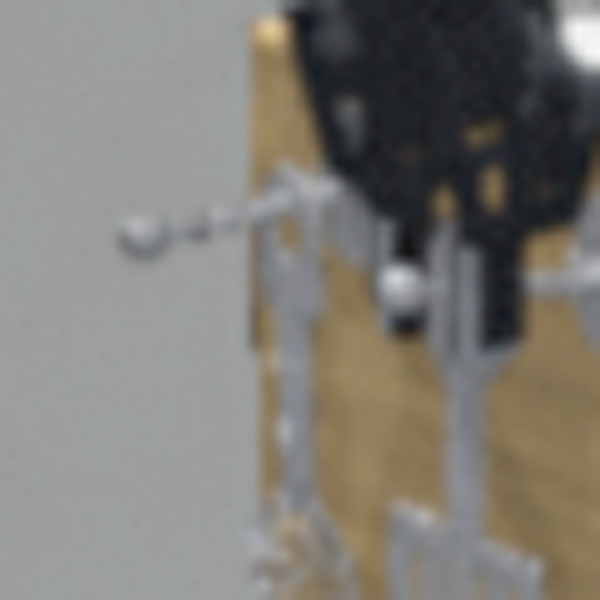

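The ball at (403,287) is in front of the turner tab at (455,300), so the turner is threaded on the spare peg. Now I'll lower it until it hangs.

Call:
move_arm:
  moves:
    - {"gripper": 0,"x": 0,"y": 0,"z": 0.3,"roll": 0}
    - {"gripper": 0,"x": 0,"y": 0,"z": 0.3,"roll": 0}
    - {"gripper": 0,"x": 0,"y": 0,"z": 0.15,"roll": 0}
    - {"gripper": 0,"x": 0,"y": 0,"z": 0,"roll": 0}

```text
time_s: 13.02
eef_pos: [0.6049, 0.1724, 0.3825]
eef_rot: [-0.0, 0.636, 0.772, -0.0]
wrist_force: [-0.8, 0.9, -0.8]
opening: 0.332
```

Run:
```python
from h import *
rk()
```

```text
t 13.03 graspRack mm [ -7.5 -64.8 227.5] yawerr 0.1 F [-0.62  1.05 -0.8 ] Tq [ 0.04  0.02 -0.01] op 0.332 tilt [-0. -0.]
```

Call:
move_arm:
  moves:
    - {"gripper": 0,"x": 0,"y": 0,"z": 0.1,"roll": 0}
    - {"gripper": 0,"x": 0,"y": 0,"z": 0,"roll": 0}

```text
time_s: 13.28
eef_pos: [0.605, 0.1724, 0.3818]
eef_rot: [-0.0, 0.636, 0.772, -0.0]
wrist_force: [0.9, 0.1, -1.7]
opening: 0.329
```

Run:
```python
from h import *
rk()
```

```text
t 13.28 graspRack mm [ -7.5 -64.8 226.8] yawerr 0.1 F [ 0.91 -0.1  -1.69] Tq [-0.04  0.05  0.01] op 0.329 tilt [-0.  0.]
```

Call:
move_arm:
  moves:
    - {"gripper": 0,"x": 0,"y": 0,"z": 0.1,"roll": 0}
    - {"gripper": 0,"x": 0,"y": 0,"z": 0,"roll": 0}

```text
time_s: 13.52
eef_pos: [0.605, 0.1724, 0.3807]
eef_rot: [-0.0, 0.636, 0.772, -0.0]
wrist_force: [-0.4, 0.9, -1.8]
opening: 0.334
```

Run:
```python
from h import *
rk()
```

```text
t 13.53 graspRack mm [ -7.5 -64.8 225.7] yawerr 0.09 F [-0.23  0.95 -1.84] Tq [ 0.04 -0.06 -0.04] op 0.334 tilt [-0. -0.]
```

Call:
move_arm:
  moves:
    - {"gripper": 0,"x": 0,"y": 0,"z": 0.05,"roll": 0}
    - {"gripper": 0,"x": 0,"y": 0,"z": 0,"roll": 0}

```text
time_s: 13.78
eef_pos: [0.605, 0.1723, 0.3802]
eef_rot: [-0.0, 0.636, 0.772, -0.0]
wrist_force: [-0.2, 0.5, -1.0]
opening: 0.33
```

Run:
```python
from h import *
rk()
```

```text
t 13.78 graspRack mm [ -7.5 -64.8 225.2] yawerr 0.1 F [-0.12  0.57 -0.95] Tq [ 0.04 -0.02 -0.  ] op 0.330 tilt [-0. -0.]
```

Call:
move_arm:
  moves:
    - {"gripper": 0,"x": 0,"y": 0,"z": 0.05,"roll": 0}
    - {"gripper": 0,"x": 0,"y": 0,"z": 0,"roll": 0}

```text
time_s: 14.02
eef_pos: [0.605, 0.1724, 0.3798]
eef_rot: [0.0, 0.636, 0.772, 0.0]
wrist_force: [-0.4, 0.2, -1.4]
opening: 0.325
```

Run:
```python
from h import *
rk()
```

```text
t 14.03 graspRack mm [ -7.4 -64.8 224.8] yawerr 0.1 F [-0.36  0.27 -1.37] Tq [-0.07 -0.02  0.02] op 0.325 tilt [ 0. -0.]
```

Call:
move_arm:
  moves:
    - {"gripper": 0,"x": 0,"y": 0,"z": 0.05,"roll": 0}
    - {"gripper": 0,"x": 0,"y": 0,"z": 0,"roll": 0}

```text
time_s: 14.28
eef_pos: [0.6051, 0.1724, 0.3794]
eef_rot: [0.0, 0.636, 0.772, 0.0]
wrist_force: [-0.5, -0.9, -0.0]
opening: 0.33
```

Call:
move_arm:
  moves:
    - {"gripper": 0,"x": 0,"y": 0,"z": 0.05,"roll": 0}
    - {"gripper": 0,"x": 0,"y": 0,"z": 0,"roll": 0}

```text
time_s: 14.52
eef_pos: [0.6051, 0.1724, 0.3792]
eef_rot: [0.0, 0.636, 0.772, 0.0]
wrist_force: [-0.7, -0.5, 1.6]
opening: 0.331
```

Run:
```python
from h import *
rk()
```

```text
t 14.53 graspRack mm [ -7.4 -64.8 224.2] yawerr 0.1 F [-0.77 -0.32  1.6 ] Tq [-0.1   0.02 -0.03] op 0.331 tilt [ 0.001 -0.   ]
```

Contact: Fz rose from about -1.3 to +1.6 N. I'll release and lift away.

Call:
move_arm:
  moves:
    - {"gripper": 38,"x": 0,"y": 0,"z": 0,"roll": 0}
    - {"gripper": 48,"x": 0,"y": 0,"z": 0,"roll": 0}
    - {"gripper": 58,"x": 0,"y": 0,"z": 0,"roll": 0}
    - {"gripper": 58,"x": 0,"y": 0,"z": 0,"roll": 0}

```text
time_s: 15.02
eef_pos: [0.605, 0.1724, 0.3787]
eef_rot: [-0.0, 0.636, 0.772, -0.0]
wrist_force: [-0.1, 0.6, -0.1]
opening: 0.577
```

Run:
```python
from h import *
rk()
```

```text
t 15.03 graspRack mm [ -7.5 -64.8 223.7] yawerr 0.1 F [ 0.05  0.62 -0.07] Tq [-0.03 -0.    0.  ] op 0.577 tilt [-0.  0.]
```

Call:
move_arm:
  moves:
    - {"gripper": 58,"x": 0,"y": 0,"z": -1.0,"roll": 0}
    - {"gripper": 58,"x": 0,"y": 0,"z": -2.5,"roll": 0}
    - {"gripper": 58,"x": 0,"y": 0,"z": -2.5,"roll": 0}
    - {"gripper": 58,"x": 0,"y": 0,"z": -2.0,"roll": 0}
    - {"gripper": 58,"x": 0,"y": 0,"z": 0,"roll": 0}

```text
time_s: 15.65
eef_pos: [0.6053, 0.1724, 0.4613]
eef_rot: [0.002, 0.636, 0.772, 0.001]
wrist_force: [-0.5, -0.4, -0.9]
opening: 0.58
```

Run:
```python
from h import *
rk()
snap("side","s6",(240,125,60,60),10)
```

```text
t 15.65 graspRack mm [ -7.1 -64.8 306.3] yawerr 0.1 F [-0.57 -0.27 -0.92] Tq [-0.08  0.05  0.01] op 0.580 tilt [0.004 0.   ]
```

View pics/s6.png

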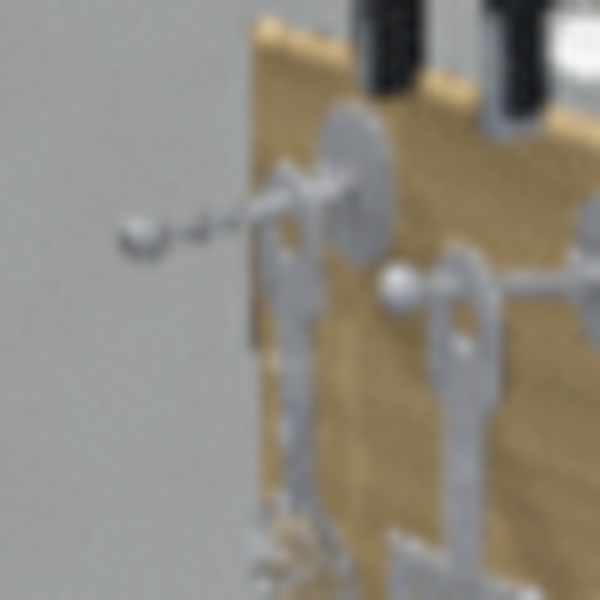

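The turner hangs by its eye at (462,300), behind the ball at (400,288), with the gripper clear. The strainer is on the full peg at (290,230). Now I'll move over the strainer.

Call:
move_arm:
  moves:
    - {"gripper": 58,"x": 4,"y": 0,"z": 0,"roll": 0}
    - {"gripper": 58,"x": 5,"y": 0,"z": 0,"roll": 0}
    - {"gripper": 58,"x": 4,"y": 1.1,"z": 0,"roll": 0}
    - {"gripper": 58,"x": 0,"y": 2,"z": 0,"roll": 0}
    - {"gripper": 58,"x": 0,"y": 0,"z": 0,"roll": 0}

```text
time_s: 16.32
eef_pos: [0.6109, 0.3063, 0.4565]
eef_rot: [-0.001, 0.636, 0.772, -0.001]
wrist_force: [-1.2, 0.2, -0.6]
opening: 0.581
```

Run:
```python
from h import *
rk()
```

```text
t 16.32 graspRack mm [ 23.7  65.6 301.5] yawerr 0.13 F [-1.15  0.47 -0.57] Tq [-0.04 -0.02 -0.05] op 0.581 tilt [-0.003 -0.001]
```

Call:
move_arm:
  moves:
    - {"gripper": 58,"x": -0.08,"y": 0,"z": 3,"roll": 0.13}
    - {"gripper": 58,"x": 0,"y": 0,"z": 2.5,"roll": 0}
    - {"gripper": 58,"x": 0,"y": 0,"z": 1.4,"roll": 0}
    - {"gripper": 58,"x": 0,"y": 0,"z": 0.9,"roll": 0}
    - {"gripper": 58,"x": 0,"y": 0,"z": 0,"roll": 0}

```text
time_s: 16.95
eef_pos: [0.6107, 0.3049, 0.3805]
eef_rot: [-0.0, 0.637, 0.771, -0.0]
wrist_force: [-0.9, -0.3, 0.8]
opening: 0.578
```

Run:
```python
from h import *
rk()
```

```text
t 16.95 graspRack mm [ 23.2  64.3 225.5] yawerr -0.05 F [-0.95 -0.15  0.8 ] Tq [ 0.03  0.01 -0.03] op 0.578 tilt [-0.001 -0.   ]
```

Call:
move_arm:
  moves:
    - {"gripper": 50,"x": 0.03,"y": 0,"z": 0.3,"roll": 0}
    - {"gripper": 42,"x": 0,"y": 0,"z": 0.3,"roll": 0}
    - {"gripper": 38,"x": 0,"y": 0,"z": 0,"roll": 0}

```text
time_s: 17.32
eef_pos: [0.6107, 0.3054, 0.3748]
eef_rot: [0.0, 0.637, 0.771, -0.0]
wrist_force: [-0.3, -0.2, -0.2]
opening: 0.378
```

Run:
```python
from h import *
rk()
```

```text
t 17.32 graspRack mm [ 23.3  64.8 219.8] yawerr -0.03 F [-0.31 -0.11 -0.16] Tq [-0.04  0.02 -0.01] op 0.378 tilt [-0. -0.]
```

Call:
move_arm:
  moves:
    - {"gripper": 35,"x": 0,"y": 0,"z": 0,"roll": 0}
    - {"gripper": 32,"x": 0,"y": 0,"z": 0,"roll": 0}

```text
time_s: 17.58
eef_pos: [0.6107, 0.3056, 0.375]
eef_rot: [-0.0, 0.637, 0.771, 0.0]
wrist_force: [-0.5, 2.1, 1.1]
opening: 0.33
```

Run:
```python
from h import *
rk()
```

```text
t 17.57 graspRack mm [ 23.3  65.  220. ] yawerr -0.02 F [-0.13  2.19  1.05] Tq [0.22 0.02 0.04] op 0.330 tilt [0. 0.]
```

Call:
move_arm:
  moves:
    - {"gripper": 0,"x": 0.02,"y": 0,"z": -0.3,"roll": 0}
    - {"gripper": 0,"x": 0,"y": 0,"z": -0.3,"roll": 0}
    - {"gripper": 0,"x": 0,"y": 0,"z": -0.3,"roll": 0}
    - {"gripper": 0,"x": 0,"y": 0,"z": 0,"roll": 0}

```text
time_s: 18.08
eef_pos: [0.6108, 0.3056, 0.3843]
eef_rot: [0.0, 0.637, 0.771, 0.0]
wrist_force: [-0.2, 0.5, -1.6]
opening: 0.324
```

Run:
```python
from h import *
rk()
```

```text
t 18.07 graspRack mm [ 23.5  64.9 229.3] yawerr -0.04 F [-0.12  0.54 -1.59] Tq [-0.02  0.   -0.02] op 0.324 tilt [0.001 0.   ]
```

Call:
move_arm:
  moves:
    - {"gripper": 0,"x": 0,"y": -0.5,"z": 0,"roll": 0}
    - {"gripper": 0,"x": 0,"y": -1,"z": 0,"roll": 0}
    - {"gripper": 0,"x": 0,"y": -1,"z": 0,"roll": 0}
    - {"gripper": 0,"x": 0,"y": -1,"z": 0,"roll": 0}
    - {"gripper": 0,"x": 0,"y": 0,"z": 0,"roll": 0}

```text
time_s: 18.7
eef_pos: [0.5755, 0.299, 0.384]
eef_rot: [-0.0, 0.637, 0.771, -0.0]
wrist_force: [-0.1, 0.6, -1.4]
opening: 0.325
```

Run:
```python
from h import *
rk()
```

```text
t 18.70 graspRack mm [-12.5  65.2 229. ] yawerr -0.01 F [ 0.03  0.64 -1.36] Tq [ 0.01  0.03 -0.  ] op 0.325 tilt [-0.  0.]
```

Call:
move_arm:
  moves:
    - {"gripper": 0,"x": 0,"y": -0.4,"z": -0.02,"roll": 0}
    - {"gripper": 0,"x": 0,"y": -0.4,"z": 0,"roll": 0}
    - {"gripper": 0,"x": 0,"y": -0.3,"z": 0,"roll": 0}
    - {"gripper": 0,"x": 0,"y": -0.2,"z": 0,"roll": 0}

```text
time_s: 19.2
eef_pos: [0.5634, 0.2965, 0.384]
eef_rot: [-0.0, 0.637, 0.771, -0.0]
wrist_force: [0.4, 0.7, -0.8]
opening: 0.321
```

Run:
```python
from h import *
rk()
```

```text
t 19.20 graspRack mm [-24.8  65.  229. ] yawerr -0.03 F [ 0.57  0.58 -0.78] Tq [-0.03  0.01 -0.05] op 0.321 tilt [-0. -0.]
```

Call:
move_arm:
  moves:
    - {"gripper": 0,"x": 0,"y": -0.1,"z": 0,"roll": 0}
    - {"gripper": 0,"x": 0,"y": -0.1,"z": 0,"roll": 0}
    - {"gripper": 0,"x": 0,"y": -0.1,"z": 0,"roll": 0}

```text
time_s: 19.58
eef_pos: [0.5606, 0.296, 0.384]
eef_rot: [0.0, 0.637, 0.771, 0.0]
wrist_force: [-0.2, 0.6, -1.6]
opening: 0.321
```

Call:
move_arm:
  moves:
    - {"gripper": 0,"x": 0,"y": -0.1,"z": 0,"roll": 0}
    - {"gripper": 0,"x": 0,"y": -0.1,"z": 0,"roll": 0}
    - {"gripper": 0,"x": 0,"y": -0.1,"z": 0,"roll": 0}

```text
time_s: 19.95
eef_pos: [0.5576, 0.2954, 0.384]
eef_rot: [-0.0, 0.637, 0.771, 0.0]
wrist_force: [0.5, -0.2, -0.8]
opening: 0.325
```

Call:
move_arm:
  moves:
    - {"gripper": 0,"x": 0,"y": -0.1,"z": 0,"roll": 0}
    - {"gripper": 0,"x": 0,"y": -0.1,"z": 0,"roll": 0}
    - {"gripper": 0,"x": 0,"y": -0.1,"z": 0,"roll": 0}

```text
time_s: 20.32
eef_pos: [0.5546, 0.2949, 0.384]
eef_rot: [0.0, 0.637, 0.771, -0.0]
wrist_force: [-0.1, -0.5, -1.4]
opening: 0.324
```

Call:
move_arm:
  moves:
    - {"gripper": 0,"x": 0,"y": -0.1,"z": 0,"roll": 0}
    - {"gripper": 0,"x": 0,"y": -0.1,"z": 0,"roll": 0}
    - {"gripper": 0,"x": 0,"y": -0.1,"z": 0,"roll": 0}
    - {"gripper": 0,"x": 0,"y": -0.1,"z": 0,"roll": 0}

```text
time_s: 20.82
eef_pos: [0.5507, 0.2941, 0.384]
eef_rot: [0.0, 0.637, 0.771, 0.0]
wrist_force: [-0.4, -0.7, -0.0]
opening: 0.325
```

Call:
move_arm:
  moves:
    - {"gripper": 0,"x": 0,"y": -0.1,"z": 0,"roll": 0}
    - {"gripper": 0,"x": 0,"y": -0.1,"z": 0,"roll": 0}
    - {"gripper": 0,"x": 0,"y": -0.1,"z": 0,"roll": 0}
    - {"gripper": 0,"x": 0,"y": -0.15,"z": 0,"roll": 0}
    - {"gripper": 0,"x": 0,"y": -0.15,"z": 0,"roll": 0}

```text
time_s: 21.45
eef_pos: [0.5447, 0.2929, 0.3839]
eef_rot: [-0.0, 0.637, 0.771, -0.0]
wrist_force: [-0.4, -0.0, -1.2]
opening: 0.327
```

Run:
```python
from h import *
rk()
```

```text
t 21.45 graspRack mm [-43.8  65.  228.9] yawerr -0.03 F [-0.45  0.04 -1.15] Tq [-0.01 -0.01  0.02] op 0.327 tilt [-0. -0.]
```

Call:
move_arm:
  moves:
    - {"gripper": 0,"x": 0,"y": -0.2,"z": 0,"roll": 0}
    - {"gripper": 0,"x": 0,"y": -0.3,"z": 0,"roll": 0}
    - {"gripper": 0,"x": 0,"y": -1,"z": 0,"roll": 0}
    - {"gripper": 0,"x": 0,"y": -2,"z": 0,"roll": 0}
    - {"gripper": 0,"x": 0,"y": -2,"z": -1.5,"roll": 0}

```text
time_s: 22.08
eef_pos: [0.4894, 0.2822, 0.3977]
eef_rot: [-0.001, 0.637, 0.771, -0.001]
wrist_force: [-0.4, 0.0, -0.9]
opening: 0.319
```

Run:
```python
from h import *
rk()
snap("top","t7"); snap("side","s7")
a=cv2.imread("pics/s7_raw.png")[225:285,255:325];b=cv2.imread("pics/t7_raw.png")[210:270,270:340]
o=np.vstack([cv2.resize(x,(580,300) if 0 else (350,300),interpolation=cv2.INTER_CUBIC) for x in(a,b)]);c=cv2.imread("pics/s7_raw.png")[120:240,225:315]
o=np.hstack([o,cv2.resize(c,(450,600),interpolation=cv2.INTER_CUBIC)]);cv2.imwrite("pics/m7.png",o)
```

```text
t 22.07 graspRack mm [-100.2   64.9  242.7] yawerr -0.04 F [-0.38  0.08 -0.87] Tq [-0.01  0.    0.  ] op 0.319 tilt [-0.003 -0.001]
```

View pics/m7.png

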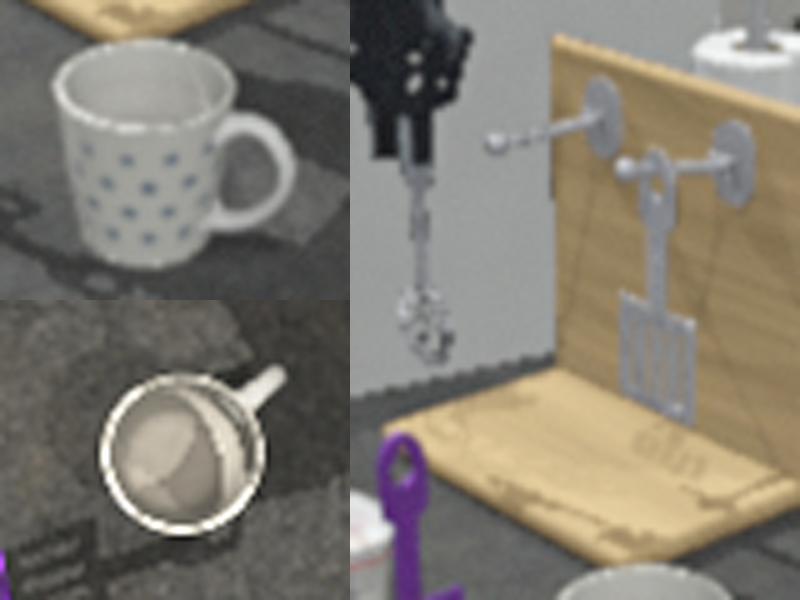

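The mug mouth centre is at (306.2,240.4) in the top image and (283.6,241.6) in the side one. The strainer is held upright, clear of the peg, and the turner hangs still on the spare peg.

Run:
```python
from h import *
from fit import W
p=np.load("rack.npy")
m=onplane("top",306.2,240.4,2,.093); print(m,tri(("side",283.6,241.6),("top",306.2,240.4)))
c,s=np.cos(p[2]),np.sin(p[2]); d=m[:2]-p[:2]; print("mug in rack mm",1000*np.array([c*d[0]+s*d[1],-s*d[0]+c*d[1]]))
# strainer bowl in side crop ~ (425,325)/5+(225,120): intersect vertical plane y_rack=65
o,dd=ray("side",225+425/5-.5,120+325/5-.5); n=np.array([-s,c,0]); q=np.array([*p[:2],0])+n*.065
P=o+dd*(n@(q-o))/(n@dd); e=P[:2]-p[:2]; print("bowl rack",1000*(c*e[0]+s*e[1]),P[2])
o,dd=ray("side",225+413/5-.5-70,120+180/5-.5)
```

```text
[ 0.45774378 -0.07846937  0.093     ] (array([ 0.45770297, -0.07843557,  0.09332742]), np.float64(4.818393695690372e-05))
mug in rack mm [-199.57629317 -283.20233427]
bowl rack 223.64431250281473 0.03138735041904728
```

Call:
move_arm:
  moves:
    - {"gripper": 0,"x": 0,"y": -1,"z": -2,"roll": 0}
    - {"gripper": 0,"x": -3,"y": -2,"z": -2,"roll": 0}
    - {"gripper": 0,"x": -5,"y": -2,"z": 0,"roll": 0}
    - {"gripper": 0,"x": -5,"y": -2,"z": 0,"roll": 0}
    - {"gripper": 0,"x": -5,"y": -1.5,"z": 0,"roll": 0}

```text
time_s: 22.8
eef_pos: [0.4409, 0.0884, 0.439]
eef_rot: [0.0, 0.637, 0.771, 0.0]
wrist_force: [0.0, -0.5, -0.5]
opening: 0.327
```

Call:
move_arm:
  moves:
    - {"gripper": 0,"x": -5,"y": -1.5,"z": 0,"roll": 0}
    - {"gripper": 0,"x": -5,"y": 0,"z": 0,"roll": 0}
    - {"gripper": 0,"x": -4,"y": 0,"z": 0,"roll": 0}
    - {"gripper": 0,"x": -2.5,"y": 0,"z": 0,"roll": 0}
    - {"gripper": 0,"x": 0,"y": 0,"z": 0,"roll": 0}

```text
time_s: 23.42
eef_pos: [0.4581, -0.0767, 0.4387]
eef_rot: [0.0, 0.638, 0.77, -0.0]
wrist_force: [0.2, 0.7, -1.0]
opening: 0.325
```

Run:
```python
from h import *
rk()
p=np.load("rack.npy");c,s=np.cos(p[2]),np.sin(p[2])
o,dd=ray("side",239.5,184.5); n=np.array([-s,c,0]); q=np.array([*p[:2],0])+n*.065
P=o+dd*(n@(q-o))/(n@dd); e=P[:2]-p[:2]; print("bowl rack (gripper then at -100)",1000*(c*e[0]+s*e[1]),P[2])
snap("side","s8"); snap("top","t8")
o=np.hstack([cv2.resize(cv2.imread("pics/s8_raw.png")[150:290,230:330],(400,560),interpolation=cv2.INTER_CUBIC),cv2.resize(cv2.imread("pics/t8_raw.png")[180:280,260:360],(400,560))])
cv2.imwrite("pics/m8.png",o)
```

```text
t 23.43 graspRack mm [-198.9 -281.5  283.7] yawerr -0.21 F [ 0.29  0.63 -0.95] Tq [ 0.08  0.   -0.  ] op 0.325 tilt [ 0. -0.]
bowl rack (gripper then at -100) -93.52608747076599 0.117504769692925
```

Call:
move_arm:
  moves:
    - {"gripper": 0,"x": -0.17,"y": -0.5,"z": 1,"roll": 0}
    - {"gripper": 0,"x": 0,"y": 0,"z": 1.5,"roll": 0}
    - {"gripper": 0,"x": 0,"y": 0,"z": 1.5,"roll": 0}
    - {"gripper": 0,"x": 0,"y": 0,"z": 1,"roll": 0}
    - {"gripper": 0,"x": 0,"y": 0,"z": 0,"roll": 0}

```text
time_s: 24.15
eef_pos: [0.453, -0.0775, 0.3878]
eef_rot: [-0.001, 0.637, 0.771, -0.0]
wrist_force: [0.1, -0.2, -0.3]
opening: 0.323
```

Run:
```python
from h import *
rk()
snap("side","s8"); snap("top","t8")
o=np.hstack([cv2.resize(cv2.imread("pics/s8_raw.png")[150:290,230:330],(400,560),interpolation=cv2.INTER_CUBIC),cv2.resize(cv2.imread("pics/t8_raw.png")[180:280,260:360],(400,400))[[min(i,399) for i in range(560)]]])
cv2.imwrite("pics/m8.png",o)
```

```text
t 24.15 graspRack mm [-204.1 -281.4  232.8] yawerr -0.02 F [ 0.07 -0.2  -0.33] Tq [-0.04 -0.04 -0.04] op 0.323 tilt [-0.002  0.001]
```

Call:
move_arm:
  moves:
    - {"gripper": 0,"x": -0.15,"y": 0,"z": 1.2,"roll": 0}
    - {"gripper": 0,"x": 0,"y": 0,"z": 1.3,"roll": 0}
    - {"gripper": 0,"x": 0,"y": 0,"z": 1.3,"roll": 0}
    - {"gripper": 0,"x": 0,"y": 0,"z": 1.2,"roll": 0}
    - {"gripper": 0,"x": 0,"y": 0,"z": 0,"roll": 0}

```text
time_s: 24.88
eef_pos: [0.4531, -0.079, 0.3376]
eef_rot: [-0.001, 0.637, 0.771, -0.0]
wrist_force: [-0.3, 0.0, -0.9]
opening: 0.319
```

Run:
```python
from h import *
rk()
```

```text
t 24.88 graspRack mm [-204.2 -282.9  182.6] yawerr -0.03 F [-0.29  0.09 -0.94] Tq [-0.04  0.03 -0.01] op 0.319 tilt [-0.002  0.001]
```

Call:
move_arm:
  moves:
    - {"gripper": 0,"x": 0,"y": 0,"z": 0.6,"roll": 0}
    - {"gripper": 0,"x": 0,"y": 0,"z": 0.5,"roll": 0}
    - {"gripper": 0,"x": 0,"y": 0,"z": 0.3,"roll": 0}
    - {"gripper": 0,"x": 0,"y": 0,"z": 0,"roll": 0}

```text
time_s: 25.38
eef_pos: [0.4536, -0.0794, 0.325]
eef_rot: [0.0, 0.637, 0.771, -0.0]
wrist_force: [0.1, -1.9, -0.2]
opening: 0.328
```

Run:
```python
from h import *
rk()
```

```text
t 25.38 graspRack mm [-203.9 -283.3  170. ] yawerr -0.03 F [-0.3  -1.86 -0.2 ] Tq [-0.48  0.15 -0.05] op 0.328 tilt [ 0.    -0.001]
```

Call:
move_arm:
  moves:
    - {"gripper": 0,"x": -0.1,"y": 0,"z": 0.1,"roll": 0}
    - {"gripper": 38,"x": 0,"y": 0,"z": 0,"roll": 0}
    - {"gripper": 46,"x": 0,"y": 0,"z": 0,"roll": 0}
    - {"gripper": 60,"x": 0,"y": 0,"z": 0,"roll": 0}
    - {"gripper": 80,"x": 0,"y": 0,"z": 0,"roll": 0}

```text
time_s: 26.0
eef_pos: [0.4537, -0.0801, 0.3239]
eef_rot: [-0.0, 0.637, 0.771, 0.0]
wrist_force: [1.1, 0.3, -0.3]
opening: 0.787
```

Call:
move_arm:
  moves:
    - {"gripper": 90,"x": 0,"y": 0,"z": 0,"roll": 0}
    - {"gripper": 90,"x": 0,"y": 0,"z": -1.5,"roll": 0}
    - {"gripper": 90,"x": 0,"y": 0,"z": -3,"roll": 0}
    - {"gripper": 90,"x": 0,"y": 0,"z": -5,"roll": 0}
    - {"gripper": 90,"x": 0,"y": 0,"z": -5,"roll": 0}

```text
time_s: 26.62
eef_pos: [0.4534, -0.08, 0.4715]
eef_rot: [0.0, 0.637, 0.771, 0.0]
wrist_force: [0.8, -0.1, -0.8]
opening: 0.903
```

Call:
move_arm:
  moves:
    - {"gripper": 90,"x": 0,"y": 0,"z": -3,"roll": 0}
    - {"gripper": 90,"x": 0,"y": -4,"z": 0,"roll": 0}
    - {"gripper": 90,"x": 0,"y": 0,"z": 0,"roll": 0}
    - {"gripper": 90,"x": 0,"y": 0,"z": 0,"roll": 0}

```text
time_s: 27.12
eef_pos: [0.4145, -0.0877, 0.4998]
eef_rot: [0.001, 0.637, 0.771, 0.0]
wrist_force: [-0.0, 0.0, -0.0]
opening: 0.896
```

Run:
```python
from h import *
rk()
snap("side","s9",(200,130,140,150),4)
```

```text
t 27.12 graspRack mm [-243.8 -284.1  344.8] yawerr -0.06 F [-0.03  0.03 -0.  ] Tq [-0.05  0.05  0.02] op 0.896 tilt [ 0.002 -0.001]
```

View pics/s9.png

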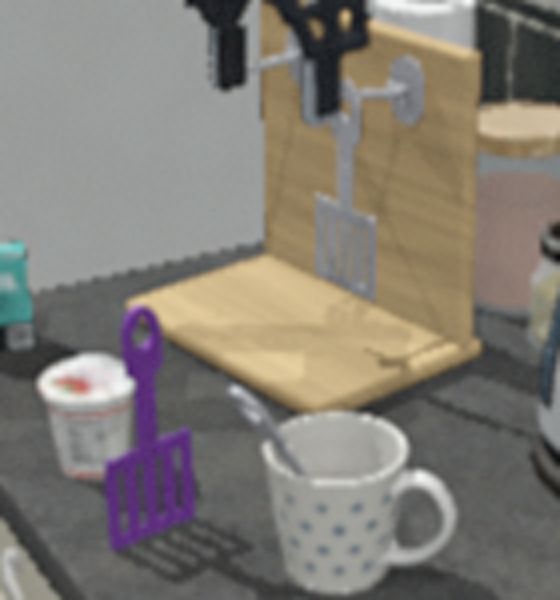

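The strainer leans in the upright mug with its eye above the rim at (237,393). The turner hangs on the spare peg at (345,190). The gripper is clear of everything.

```bash
python3 -c "
from h import *
print(ctrl.hand_in()); rk()"
```

```text
the job is handed in; nothing more can be done
None
the job is handed in; nothing more can be done
```

I moved the turner from the full peg to the spare peg, then took the strainer off and stood it in the mug, and handed the job in at about 27 s. I got no verdict back, so success is judged only from the last pictures.

- **Turner:** the spare peg pointed up about 0.18 rad, with its ball roughly 14.5 mm above square out. The turner passed both balls with no noticeable contact. I lowered it until its weight went onto the peg, then let go. The last picture shows it hanging behind the ball.
- **Strainer:** it came off without snagging and was lowered bowl down into the mug. In the last picture it leans against the rim with its eye above the mouth, and the mug is upright.
- **Forces:** the highest wrist reading was about 5 N, when I first gripped the turner. I only read it at the end of each move, so brief spikes could have been missed.
- **Not checked:**
  - I didn't measure the strainer's final depth in the mug; I judged it by eye.
  - I didn't re-measure the jar, tub and tea box, but nothing on the path came near them.

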